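# Unpin the keepsake chest and hold its lid open

## Robot

A 6-joint arm with a two-finger parallel gripper is mounted at the origin on the work surface. World frame = base frame: x ahead of the robot, y to its left, z up, the work surface at z = 0. Lengths are in m, angles in rad, forces in N, time in s.
With the tool pointing down it reaches from about 0.375 to 0.9 m from the base axis. Payload 3.1 kg.
Tool frame: the origin (TCP) lies on the centre line of the jaws, within the pads' length; the fingertips stand 22 mm ahead of it and the grasp point (between the pads) lies 3 mm ahead of it; z points along the fingers, y is the line along which they close (so a half turn about z gives the same grasp; the last joint's range is limited). The gripper opens to 85 mm and grips with 20 to 120 N. Pads are 22 mm wide; open, the fingers measure 114 mm over their backs; the gripper's body (76 mm by 85 mm) begins 54 mm behind the grasp point. The pads swing forward as they close: fully open they stand 13 mm farther back than shut.
Start: joints at [0.963, 0.527, 1.433, -0, 1.181, -0.178], TCP at [0.26, 0.568, 0.253] pointing down, gripper open.
Joint ranges: [-3.08, 3.08], [-0.75, 2.2], [0.22, 2.44], [-1.43, 4.57], [0, 2.65], [-2.85, 2.85]. Speed limits (rad/s): [2.79, 2.79, 3.14, 3.14, 3.14, 3.14].

## Interface

Orientations are given as a unit quaternion [x, y, z, w].
In Python, from station import manip gives the robot as it stands.
- The arm moves only by the tool move_tool, called after "Call:" as a command line: name --pt "numbers of a row" for each row, then --argument value for the rest. Schema: {"type":"object","properties":{"rows":{"type":"array","items":{"type":"array","items":{"type":"number"},"minItems":5,"maxItems":5},"minItems":1,"maxItems":20},"grip_n":{"type":"number"},"only":{"type":"string"},"quiet":{"type":"boolean"},"lines":{"type":"string"}},"required":["rows"],"additionalProperties":false}. rows is a list of rows, 1 to 20 of them, each of 5 numbers: dx, dy, dz in shares of 0.8 m (1.0 is 0.8 m), then a turn about the tool's z in normalised numbers (1 is pi rad), then the opening from 0.0 (shut) to 1.0 (fully open); each row is the pose to reach, as a shift and turn from the pose commanded when the call began, along the tool's axes at that moment; what a row does not reach only later rows make up. A row lasts 1/10 s, in which the tool goes at most 0.05 m and 0.15 rad, less where a joint would pass 70% of its speed; a pose out of reach is approached as far as the arm can. The fingers move at their own pace and stop on an object; grip_n is the grip in N (left out, the last holds). Time passes only in rows, so rows that do not move let the fingers close. The tool returns the time, the measured TCP pose, the force, the opening and the grip force at its end. only (a regular expression) keeps the lines of the reply that match it, lines (a string "A,B") keeps lines A to B, and quiet returns only ok. A shift or turn number past 1, either way, is cut back to 1. Input that does not fit is refused with a message, and nothing moves.
- manip.sense(): the state, without advancing time (a new reading comes with each control period).
- manip.snapshot(name): name is "scene" or "side" or "wrist"; returns a dict with "pixels" (384x512x3 uint8, red, green, blue), "range_z" (384x512 float32, m along the optical axis (not along the pixel's ray), 0 where there is no reading), "fov_y" (degrees; the focal length in pixels is half the picture's height over the tangent of half this angle, whatever the lens; pixels are square), "cx", "cy" (the principal point, pixels), "R" (3x3) and "t" (3): a world point X has camera coordinates R X + t; the wrist camera has in their place "hand_eye" (4x4, takes a point from camera to tool coordinates, whose origin is the TCP and whose axes are the flange's). Camera axes: x right, y down, z forward; pixel columns grow to the right and rows downward; lengths in m; the calibration is good to about 2 mm. A picture is of the moment at which its call begins: read the wrist's pose just before it.
- manip.sign_off(): hands the job in; it is judged then, once.
The state is a dict: "t": time; "q": joint angles; "qd": joint speeds; "tau": joint torques, N m; "tcp_pos": TCP position; "tool_rot": TCP orientation; "force": force on the tool from outside, world axes, zero at the start; "ft_torque": the same for the moment, N m; "finger_gap": opening from 0.0 (shut) to 1.0 (fully open); "gripper_force": force on a finger pad.
Only numpy, scipy, OpenCV 4.12 (cv2) and the standard library are available. Lean on these libraries where they do the work, as an engineer would, in place of code of your own. Each camera call takes 0.05 s, during which the arm holds its last target. There are 200 camera calls.

## Task

Draw the red-knobbed locking pin out of the latch of the wooden chest, park it lying in the notch on the chest's side and let go of it; then raise the lid by its brass handle to 50 degrees (within 7 degrees) and keep holding it there with the gripper, as it would fall shut: the program finishes while holding the lid still. Leave the mug, the pen pot and the speaker where they stand.

Things in the scene. Friction and masses are not known exactly. Their poses are not given: they have to be found in the camera images.
- chest: Fixed wooden chest, 170 (x) x 210 (y) x 100 mm high without lid; place and yaw vary. Origin: centre of its underside, on the desk; -x is the front (robot's side), z up. All mm in the other entries are in this frame. In front at the -y corner, a dark steel latch: two lugs, 24 mm wide in x, tops at z 128, at y -102 to -94 and -54 to -46. On its -y side, a dark wooden notch block.
- bore (a point): Mouth of the latch's bore at the outer lug's -y face: x -112, y -102, z 112 mm. The bore, 10 mm square, runs level along the chest's y through both lugs. The pin comes out straight towards -y and is clear of the lugs after 68 mm.
- notch (a point): Middle of the open-topped notch (x -30, y -137, z 60 mm), on the axis of a seated pin. It runs along y from the chest's side (y -105) to y -169; 11 mm wide, floor z 56, flared sides to z 72; block 45 mm wide in x. The pin lies in it, tip to the chest, knob outside the open end: knob's centre at x -30, z 60, y -193 (tip on the chest) to -211 (then it tips out), best -200.
- pin: Loose pin, 36 g: round red plastic knob, diameter 18, length 36 mm; steel shank, diameter 8, length 70 mm. Origin: knob's centre; +y points along the shank to the tip, 88 mm away. It starts level in both lugs above the lid's brass tongue, locking the lid, parallel to the chest's y, knob's centre at x -112, y -123, z 111 mm: free to be gripped from above, fingers closing along the chest's x.
- pin_tip (a point): Tip of the pin's shank, on its axis.
- lid (a joint): Angle of the lid, rad: 0 shut, grows as it opens, stop at 1.4; 50 degrees is 0.873. The lid (wood, 12 mm thick, 0.3 to 0.5 kg) is hinged on the chest's far (+x) top rim and swings up and away from the robot. No stay or friction: it falls shut from any angle when let go.
- handle (a point): Middle of the lid's brass handle: a round bar, diameter 10 mm, parallel to the chest's y, 80 mm free between its two stems, 37 mm clear of the lid's front edge in the lid's plane, so a finger fits between from above. When shut at x -130, y 35, z 106 mm; it goes round the hinge line at 215 mm and can turn between the fingers.
- hinge (a point): Middle of the lid's hinge line, which runs along the chest's y: x 85, y 0, z 100 mm.
- mug: Bystander: loose blue mug with a handle, 80 mm in diameter, 95 mm high; origin at the centre of its underside.
- pen_pot: Bystander: loose white pot, 72 mm in diameter, 95 mm high, with pens up to 145 mm; origin at the centre of its underside.
- speaker: Bystander: loose black speaker, 60 x 80 x 120 mm high; origin at the centre of its underside.

How it is judged:
On the way:
1. the pin lies parked in the notch, let go, the lid still shut (x of pin in the frame of chest between -0.036 and -0.024 m and y of pin in the frame of chest between -0.214 and -0.186 m and z of pin in the frame of chest between 0.055 and 0.0645 m and angle between the y axis of pin and the y axis of chest, either way round below 0.12 rad and contact force between pin and the fingers below 0.1 N and value of joint lid below 0.1 rad), for 0.2 s.
At the end, for the whole second after the job is handed in: Fingers (over 0.5 N) hold the lid still (under 0.1 rad/s) at 43 to 57 degrees, no loose thing touching it; the pin lies let go in the notch, knob's centre in the chest's frame at x -36 to -24, y -214 to -186, z 55 to 64.5 mm, within 0.12 rad of the groove (value of joint lid between 0.75 and 0.995 rad and velocity of joint lid between -0.1 and 0.1 rad/s and contact force between lid and the fingers above 0.5 N and x of pin in the frame of chest between -0.036 and -0.024 m and y of pin in the frame of chest between -0.214 and -0.186 m and z of pin in the frame of chest between 0.055 and 0.0645 m and angle between the y axis of pin and the y axis of chest, either way round below 0.12 rad and contact force between pin and the fingers below 0.1 N and contact force between lid and mug below 0.2 N and contact force between lid and pen_pot below 0.2 N and contact force between lid and speaker below 0.2 N and contact force between lid and pin below 0.2 N); the arm keeps its last pose, push and grip.
It fails at once if the mug is pushed more than 30 mm or tipped (distance of mug from where it was at the start of the episode above 0.03 m or angle between mug's own z axis and vertical above 0.35 rad).
It fails at once if the pen pot is pushed more than 30 mm or tipped (distance of pen_pot from where it was at the start of the episode above 0.03 m or angle between pen_pot's own z axis and vertical above 0.35 rad).
It fails at once if the speaker is pushed more than 30 mm or tipped (distance of speaker from where it was at the start of the episode above 0.03 m or angle between speaker's own z axis and vertical above 0.35 rad).
It also fails if it takes over 51 s, if anything falls off the work surface, if the arm or the gripper's body presses on something with over 40 N, if the wrist force passes 120 N, or if a joint passes its speed limit or range.

## Working session

There is one attempt and no reset: what is moved stays moved. The work goes in short steps, Python scripts to look and compute and a tool call to move; the robot and the scene stay as the last step left them, time stands still between calls to the robot, and variables do not carry over. Pictures are saved under pics/ and viewed, at most 10 in all, crops included, and the job is handed in when it is done.

```bash
ls; mkdir -p pics; cat > h.py <<'E'
import numpy as np, cv2
from station import manip
from scipy.spatial.transform import Rotation as Ro
def snap(n):
    s=manip.sense(); d=manip.snapshot(n)
    if 'hand_eye' in d:
        T=np.eye(4);T[:3,:3]=Ro.from_quat(s['tool_rot']).as_matrix();T[:3,3]=s['tcp_pos']
        C=T@np.array(d['hand_eye']); d['R']=C[:3,:3].T; d['t']=-C[:3,:3].T@C[:3,3]
    d['R']=np.array(d['R']);d['t']=np.array(d['t'])
    p=d['pixels']; z=d['range_z'];h,w=z.shape
    f=h/2/np.tan(np.radians(d['fov_y'])/2); d['f']=f
    u,v=np.meshgrid(np.arange(w),np.arange(h))
    d['ray']=np.stack([(u-d['cx'])/f,(v-d['cy'])/f,np.ones_like(z)],-1)
    d['P']=(d['ray']*z[...,None]-d['t'])@d['R']
    return d
def save(d,name): cv2.imwrite('pics/'+name,d['pixels'][...,::-1])
E
python3 - <<'E'
from h import *
print(manip.sense())
a=snap('scene');b=snap('side');
cv2.imwrite('pics/a.png',cv2.resize(np.vstack([a['pixels'],b['pixels']])[...,::-1],(400,600)))
save(a,'scene.png');save(b,'side.png')
for d in(a,b): print(-d['R'].T@d['t'],d['R'][2],d['f'])
E
```

```text
pics
station.py
{'t': 0.0, 'q': array([ 9.62521958e-01,  5.28457981e-01,  1.43389475e+00, -4.18503957e-06,
        1.18142117e+00, -1.78510800e-01]), 'qd': array([-0.0003825 , -0.00052487,  0.00125566, -0.00060966, -0.00071928,
        0.00209397]), 'tau': array([ 6.52215258e-04, -4.42359424e+01, -1.78031319e+01, -5.73974285e-05,
        8.46184907e-03, -1.30498339e-05]), 'tcp_pos': array([0.2600007 , 0.56761476, 0.25234101]), 'tool_rot': array([ 2.13231028e-01,  9.77001197e-01, -1.00805869e-03, -4.16275800e-04]), 'force': array([0.37377735, 0.7741962 , 0.0374719 ]), 'ft_torque': array([-0.01284514, -0.03849554,  0.03672419]), 'gripper_force': 0.0, 'finger_gap': 1.0000659374600878}
[ 1.25626421 -0.53703984  1.06154326] [-0.50692036  0.45107098 -0.73455206] 485.45507181146746
[ 0.32990819 -0.46060106  0.58055651] [ 0.32034428  0.69945339 -0.63886187] 366.68716616327816
```

View pics/scene.png

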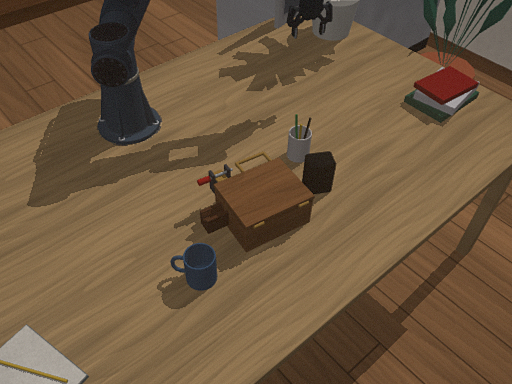

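View pics/side.png

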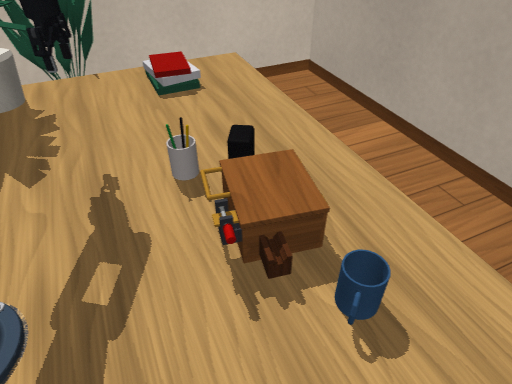

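Both views show the chest mid-desk. The red knob is at (205,181) in scene and (229,233) in side. The mug stands off the chest's -y side, the pen pot and speaker off its +y side.

```bash
cat > loc.py <<'E'
from h import *
def lidrect(d):
    P=d['P']; m=(abs(P[...,2]-.112)<.006)&(d['range_z']>0)&(P[...,0]>.3)&(P[...,0]<.95)&(abs(P[...,1])<.5)
    m=cv2.morphologyEx(m.astype(np.uint8),cv2.MORPH_OPEN,np.ones((7,7)))
    n,l,s,c=cv2.connectedComponentsWithStats(m); i=1+np.argmax(s[1:,4])
    p=P[l==i]; return cv2.minAreaRect((p[:,:2]*1000).astype(np.float32)),np.median(p[:,2]),len(p)
def red(d):
    h=cv2.cvtColor(d['pixels'],cv2.COLOR_RGB2HSV); P=d['P']
    m=((h[...,0]<6)|(h[...,0]>174))&(h[...,1]>180)&(h[...,2]>60)&(P[...,0]>.3)&(P[...,0]<.95)&(P[...,1]<.4)&(P[...,1]>-.5)&(P[...,2]>.02)&(P[...,2]<.2)
    n,l,s,c=cv2.connectedComponentsWithStats(m.astype(np.uint8)); i=1+np.argmax(s[1:,4]); m=l==i
    return m
def objs(d):
    P=d['P'];h=cv2.cvtColor(d['pixels'],cv2.COLOR_RGB2HSV)
    m=(P[...,2]>.02)&(P[...,2]<.2)&(P[...,0]>.3)&(P[...,0]<1)&(abs(P[...,1])<.5)&(d['range_z']>0)
    n,l,s,c=cv2.connectedComponentsWithStats(m.astype(np.uint8))
    for i in range(1,n):
        if s[i,4]>60: p=P[l==i]; print('  obj',c[i].round(),p.min(0).round(3),p.max(0).round(3),s[i,4])
E
python3 - <<'E'
from loc import *
L=[]
for n in('scene','side'):
    d=snap(n); print(n,lidrect(d)); m=red(d); p=d['P'][m]; v,u=np.nonzero(m)
    print(' red',m.sum(),u.mean(),v.mean(),p.mean(0),p.min(0),p.max(0),cv2.fitLine((p[:,:2]*1000).astype(np.float32),2,0,.01,.01).ravel()); objs(d)
    r=d['ray'][m].mean(0)@d['R']; L.append((-d['R'].T@d['t'],r/np.linalg.norm(r)))
(c1,a),(c2,b)=L; s=np.linalg.lstsq(np.c_[a,-b],c2-c1,rcond=None)[0]; print('tri',c1+s[0]*a,c2+s[1]*b)
E
```

```text
scene (((600.7783203125, 78.50782775878906), (216.58203125, 182.9537811279297), 80.49238586425781), np.float64(0.11094471281397028), 3614)
 red 67 203.19402985074626 180.2537313432836 [ 0.4737427  -0.02798557  0.11554588] [ 0.46011505 -0.04315609  0.10210165] [ 0.48091017 -0.00935575  0.12098448] [ 1.8993731e-01  9.8179621e-01  4.7374271e+02 -2.7985571e+01]
  obj [268. 191.] [ 0.443 -0.088  0.02 ] [0.706 0.373 0.149] 8514
  obj [198. 264.] [ 0.602 -0.23   0.02 ] [ 0.697 -0.137  0.098] 1235
side (((601.43994140625, 74.74072265625), (216.38035583496094, 176.7902069091797), 80.62718963623047), np.float64(0.11130477400662639), 5498)
 red 191 228.95811518324606 233.45549738219896 [ 0.47005165 -0.0315414   0.11494288] [ 0.46073439 -0.04781211  0.06920398] [ 0.48117888 -0.00227293  0.12061286] [ 1.1020814e-01  9.9390852e-01  4.7005164e+02 -3.1541401e+01]
  obj [182. 151.] [0.445 0.295 0.02 ] [0.516 0.374 0.147] 1149
  obj [266. 202.] [ 0.458 -0.091  0.02 ] [0.707 0.319 0.13 ] 11070
  obj [362. 282.] [ 0.597 -0.232  0.02 ] [ 0.695 -0.14   0.097] 2684
tri [ 0.47078366 -0.02608363  0.11197236] [ 0.47133498 -0.02770704  0.11064277]
```

The rows are not in the units I measure in: shifts go in shares of 0.8 m and turns go in shares of pi rad. I convert before sending: -0.45 m / 0.8 = -0.5625, -0.44 m / 0.8 = -0.55, 1.307 rad / 3.1416 = 0.416.

Call:
move_tool --pt "-0.0375 -0.0438 -0.025 0.0318 1" --pt "-0.55 -0.5625 -0.0125 0.416 0.6" --pt "-0.55 -0.5625 -0.0125 0.416 0.6" --pt "-0.55 -0.5625 -0.0125 0.416 0.6" --pt "-0.55 -0.5625 -0.0125 0.416 0.6" --pt "-0.55 -0.5625 -0.0125 0.416 0.6" --pt "-0.55 -0.5625 -0.0125 0.416 0.6" --pt "-0.55 -0.5625 -0.0125 0.416 0.6" --pt "-0.55 -0.5625 -0.0125 0.416 0.6" --pt "-0.55 -0.5625 -0.0125 0.416 0.6" --pt "-0.55 -0.5625 -0.0125 0.416 0.6" --pt "-0.55 -0.5625 -0.0125 0.416 0.6" --pt "-0.55 -0.5625 -0.0125 0.416 0.6" --pt "-0.55 -0.5625 -0.0125 0.416 0.6" --pt "-0.55 -0.5625 -0.0125 0.416 0.6" --pt "-0.55 -0.5625 -0.0125 0.416 0.6" --pt "-0.55 -0.5625 -0.0125 0.416 0.6" --grip_n 40

```text
t: 1.9
tcp_pos: [0.4721, -0.0229, 0.2633]
tool_rot: [0.763, 0.647, -0.0, -0.0]
force: [0.0, 0.6, 0.6]
finger_gap: 0.599
gripper_force: 0.0
```

```bash
python3 - <<'E'
from loc import *
d=snap('wrist'); save(d,'w1.png')
try:
    print(lidrect(d)); m=red(d); p=d['P'][m]; v,u=np.nonzero(m); print(m.sum(),u.mean(),v.mean(),p.mean(0),p.max(0),cv2.minAreaRect(np.c_[u,v].astype(np.float32)))
except Exception as e: print(e)
print(-d['R'].T@d['t'],d['R'],d['f'])
E
```

```text
(((571.9164428710938, 34.29593276977539), (119.3930435180664, 222.73733520507812), 80.54491424560547), np.float64(0.1113008936709907), 36469)
731 257.9671682626539 181.1627906976744 [ 0.4719913  -0.02473288  0.11772202] [ 0.48178718 -0.00794035  0.12102132] ((258.0, 181.0), (40.0, 18.0), 90.0)
[0.48522528 0.05118605 0.38324027] [[ 9.86385147e-01 -1.64449047e-01 -9.23294503e-04]
 [-1.56936519e-01 -9.42972257e-01  2.93554513e-01]
 [-4.91454010e-02 -2.89412913e-01 -9.55941889e-01]] 338.16865187193673
```

View pics/w1.png

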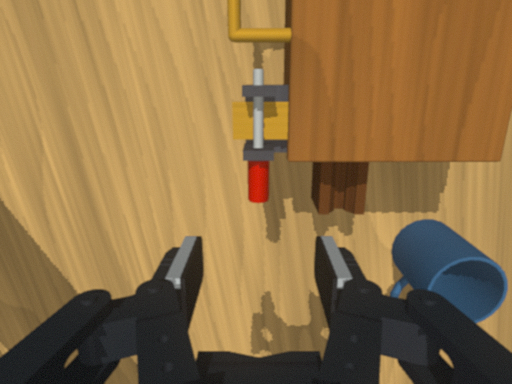

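The wrist view shows the knob at (258,181), with the pin running straight up through both lugs. The notch block is at (340,185), the handle bar at the top left, and the mug to the right.

```bash
cat > fr.py <<'E'
from loc import *
def hit(d,u,v,z):
    r=np.array([(u-d['cx'])/d['f'],(v-d['cy'])/d['f'],1])@d['R']; c=-d['R'].T@d['t']; return c+r*(z-c[2])/r[2]
YAW=np.radians(-9.45)
B=np.array([[np.cos(YAW),-np.sin(YAW)],[np.sin(YAW),np.cos(YAW)]])
E
python3 - <<'E'
from fr import *
d=snap('wrist'); s=manip.sense(); print(s['tcp_pos'])
k=hit(d,258.0,181,.115)[:2]; print('knob',k, 'top',hit(d,258,161.5,.117),hit(d,258,201,.117))
O=k-B@[-.112,-.123]; print('O from knob',O)
q=(d['P'][...,:2]-O)@B; z=d['P'][...,2]
m=(q[...,1]<-.115)&(q[...,1]>-.16)&(abs(q[...,0]+.03)<.035)&(z>.04)&(z<.08)
x=q[...,0][m]; zz=z[m]
for a in np.arange(-.06,.0,.003):
    w=abs(x-a)<.0015
    if w.sum(): print(round(a,4),w.sum(),np.median(zz[w]).round(4))
mb=(z>.065)&m; print('block y',q[...,1][mb].min())
# handle: yellow pixels
h=cv2.cvtColor(d['pixels'],cv2.COLOR_RGB2HSV); y=(abs(h[...,0].astype(int)-22)<5)&(h[...,1]>170)&(h[...,2]>100)&(q[...,0]<-.09)&(z>.09)
print('handle',q[y].min(0),q[y].max(0)); u=np.nonzero(y&(np.arange(384)[:,None]<20))[1]; print('bar u',u.min(),u.max(),(hit(d,(u.min()+u.max())/2,10,.106)[:2]-O)@B)
# lid corner
print('corner',(hit(d,289.5,161,.112)[:2]-O)@B)
a=snap('side');b=snap('scene')
for e in(a,b):
    r=np.array(lidrect(e)[0][0])/1000; print('lidc',(r-O)@B)
E
```

```text
[ 0.47240322 -0.02306343  0.2633945 ]
knob [ 0.47214078 -0.02537407] top [ 0.47493131 -0.00867451  0.117     ] [ 0.4693775 -0.0419477  0.117    ]
O from knob [0.60281584 0.0775678 ]
-0.054 193 0.0575
-0.051 158 0.0711
-0.048 136 0.0712
-0.045 135 0.0712
-0.042 84 0.0677
-0.039 94 0.0644
-0.036 56 0.062
-0.033 100 0.0553
-0.03 113 0.0551
-0.027 113 0.0552
-0.024 205 0.0612
-0.021 162 0.0649
-0.018 195 0.0684
-0.015 134 0.0712
-0.012 133 0.0713
-0.009 128 0.0713
-0.006 3 0.0705
block y -0.15998363756737785
handle [-0.13444007 -0.08917587] [-0.09002676  0.01203903]
bar u 228 239 [-0.13007053  0.0060077 ]
corner [-0.08615657 -0.1067903 ]
lidc [-0.00119104 -0.00359271]
lidc [-0.00279627  0.00027491]
```

```bash
cat >> fr.py <<'E'
O=np.array([.6028,.0776])
def go(x,y,z):
    "delta in tool axes to bring TCP to chest point (mm)"
    s=manip.sense(); R=Ro.from_quat(s['tool_rot']).as_matrix()
    w=np.r_[O+B@[x/1e3,y/1e3],z/1e3]; 
    print('delta',(R.T@(w-s['tcp_pos'])).round(4),'tool x-axis yaw err to chest y',(np.arctan2(R[1,0],R[0,0])-YAW-np.pi/2).round(4),'now', ((np.array(s['tcp_pos'])[:2]-O)@B*1e3).round(1),np.round(s['tcp_pos'][2]*1e3,1))
E
python3 -c "
from fr import *
go(-112,-123,114)"
```

```text
delta [-0.002  -0.0002  0.1494] tool x-axis yaw err to chest y 0.0005 now [-111.8 -121. ] 263.4
```

Scaled: 0.149 m / 0.8 = 0.1863, 0.14 m / 0.8 = 0.175.

Call:
move_tool --pt "-0.0025 0 0.0625 0 0.6" --pt "-0.0025 0 0.1125 0 0.6" --pt "-0.0025 0 0.15 0 0.6" --pt "-0.0025 0 0.175 0 0.6" --pt "-0.0025 0 0.1863 0 0.6" --pt "-0.0025 0 0.1863 0 0.6" --pt "-0.0025 0 0.1863 0 0.3" --pt "-0.0025 0 0.1863 0 0" --pt "-0.0025 0 0.1863 0 0" --pt "-0.0025 0 0.1863 0 0" --pt "-0.0025 0 0.1863 0 0" --pt "-0.0025 0 0.1863 0 0" --grip_n 40

```text
t: 3.3
tcp_pos: [0.4727, -0.0262, 0.115]
tool_rot: [0.763, 0.646, 0.0, 0.0]
force: [-2.1, 0.3, 6.4]
finger_gap: 0.198
gripper_force: 39.1
```

```bash
python3 -c "
from fr import *
go(-112,-123,114)"
```

```text
delta [ 0.0008 -0.0007  0.001 ] tool x-axis yaw err to chest y -0.0011 now [-111.3 -123.8] 115.0
```

Scaled: -0.08 m / 0.8 = -0.1, -0.076 m / 0.8 = -0.095.

Call:
move_tool --pt "0 0 -0.0013 0 0" --pt "-0.0125 0 -0.0013 0 0" --pt "-0.0313 0 -0.0013 0 0" --pt "-0.05 0 -0.0013 0 0" --pt "-0.0688 0 -0.0013 0 0" --pt "-0.085 0 -0.0013 0 0" --pt "-0.095 0 -0.0013 0 0" --pt "-0.1 0 -0.0013 0 0" --pt "-0.1 0 -0.0013 0 0" --pt "-0.1 0 -0.0013 0 0" --grip_n 40

```text
t: 4.3
tcp_pos: [0.4592, -0.1049, 0.1152]
tool_rot: [0.763, 0.646, -0.0, -0.0]
force: [0.2, -0.3, 0.1]
finger_gap: 0.197
gripper_force: 38.8
```

```bash
python3 - <<'E'
from fr import *
go(-112,-203,114)
d=snap('side'); cv2.imwrite('pics/s2.png',cv2.resize(d['pixels'][160:320,160:400,::-1],None,fx=3,fy=3))
d=snap('wrist'); save(d,'w2.png'); m=red(d);v,u=np.nonzero(m);print(u.mean(),v.mean(),u.min(),u.max(),v.min(),v.max())
q=(d['P'][...,:2]-O)@B; z=d['P'][...,2]
g=(abs(q[...,0]+.112)<.008)&(q[...,1]>-.19)&(q[...,1]<-.105)&(z>.08)&(z<.14)
for y in np.arange(-.185,-.1,.01):
    w=g&(abs(q[...,1]-y)<.004)
    if w.sum(): print(y.round(3),w.sum(),np.median(q[...,0][w]).round(4),np.percentile(z[w],90).round(4))
E
```

```text
delta [ 0.0006 -0.0003  0.0012] tool x-axis yaw err to chest y -0.001 now [-111.7 -203.6] 115.2
258.3418652544866 271.67461017946454 237 279 226 317
-0.185 897 -0.1115 0.1183
-0.175 393 -0.1115 0.1142
-0.165 408 -0.1115 0.1143
-0.155 446 -0.1118 0.1143
-0.145 490 -0.1121 0.1142
-0.135 511 -0.1121 0.1143
-0.125 564 -0.1124 0.1144
-0.115 308 -0.1124 0.1143
```

View pics/s2.png

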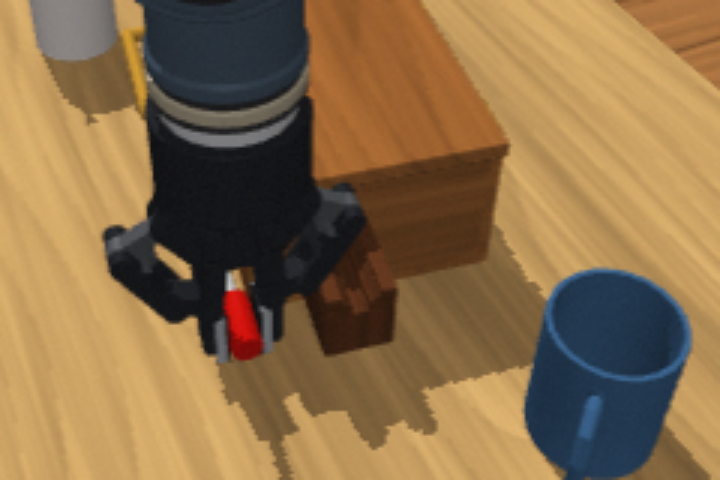

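The crop shows the pin held level in the jaws, clear of the lugs. The notch block is at (355,300) and the mug at (610,370), with its handle pointing away from the chest.

```bash
python3 - <<'E'
from fr import *
for n in('scene','side'):
    d=snap(n); q=(d['P'][...,:2]-O)@B; z=d['P'][...,2]; p=d['pixels'].astype(int)
    m=(p[...,2]>p[...,0]*1.6)&(z>.03)&(z<.12)&(q[...,0]>-.02)&(q[...,0]<.2)&(q[...,1]<-.13)&(q[...,1]>-.4)
    print(n,m.sum(),np.percentile(q[m],[0.5,99.5],axis=0))
    for y in np.arange(-.3,-.19,.01):
        w=m&(abs(q[...,1]-y)<.005)
        if w.sum(): print(y.round(3),w.sum(),np.percentile(q[...,0][w],1).round(3))
go(-30,-203,115)
E
```

```text
scene 99 [[ 0.0483216  -0.3017551 ]
 [ 0.13233009 -0.20632299]]
-0.3 7 0.048
-0.29 5 0.052
-0.28 24 0.06
-0.27 8 0.067
-0.26 11 0.057
-0.25 6 0.06
-0.24 7 0.054
-0.23 7 0.056
-0.22 13 0.063
-0.21 11 0.068
side 2393 [[ 0.04570354 -0.30428778]
 [ 0.13138101 -0.20826367]]
-0.3 116 0.045
-0.29 87 0.049
-0.28 549 0.061
-0.27 177 0.06
-0.26 189 0.056
-0.25 191 0.055
-0.24 194 0.055
-0.23 198 0.057
-0.22 243 0.063
-0.21 443 0.076
delta [0.0004 0.0816 0.0003] tool x-axis yaw err to chest y -0.0002 now [-111.6 -203.4] 115.3
```

Scaled: 0.0815 m / 0.8 = 0.1019, 0.06 m / 0.8 = 0.075.

Call:
move_tool --pt "0 0.0375 0 0 0" --pt "0 0.075 0 0 0" --pt "0.0013 0.1019 0 0 0" --pt "0.0013 0.1019 0 0 0" --pt "0.0013 0.1019 0 0 0" --pt "0.0013 0.1019 0.0188 0 0" --pt "0.0013 0.1019 0.0375 0 0" --pt "0.0013 0.1019 0.05 0 0" --pt "0.0013 0.1019 0.0575 0 0" --pt "0.0013 0.1019 0.0613 0 0" --pt "0.0013 0.1019 0.0613 0 0" --grip_n 40

```text
t: 5.6
tcp_pos: [0.5395, -0.1175, 0.0662]
tool_rot: [0.763, 0.646, -0.0, -0.0]
force: [-0.8, 0.1, 0.6]
finger_gap: 0.199
gripper_force: 38.8
```

```bash
python3 - <<'E'
from fr import *
go(-30,-203,64)
d=snap('wrist'); 
q=(d['P'][...,:2]-O)@B; z=d['P'][...,2]
g=(abs(q[...,0]+.03)<.003)&(q[...,1]>-.19)&(q[...,1]<-.105)
for y in np.arange(-.18,-.1,.02):
    w=g&(abs(q[...,1]-y)<.004)
    if w.sum(): print(y.round(3),w.sum(),np.percentile(z[w],90).round(4))
E
```

```text
delta [-0.0001  0.0004  0.0022] tool x-axis yaw err to chest y -0.0011 now [ -30.4 -202.9] 66.2
-0.18 292 0.0653
-0.16 331 0.0653
-0.14 375 0.0653
-0.12 424 0.0654
```

Scaled: 0.002 m / 0.8 = 0.0025, 0.0015 m / 0.8 = 0.0019.

Call:
move_tool --pt "0 0 0.0019 0 0" --pt "0 0 0.0025 0 0" --pt "0 0 0.0025 0 0.35" --pt "0 0 0.0025 0 0.35" --pt "0 0 0.0025 0 0.35" --pt "0 0 0.0025 0 0.35" --grip_n 40

```text
t: 6.25
tcp_pos: [0.5399, -0.1176, 0.0644]
tool_rot: [0.763, 0.646, 0.0, 0.0]
force: [-0.4, 1.0, 0.3]
finger_gap: 0.351
gripper_force: 0.0
```

```bash
python3 - <<'E'
from fr import *
go(-30,-203,64); print(manip.sense()['gripper_force'],manip.sense()['finger_gap'])
d=snap('wrist'); save(d,'w3.png')
m=red(d); q=(d['P'][...,:2]-O)@B; z=d['P'][...,2]; v,u=np.nonzero(m)
t=m&(z>np.percentile(z[m],80)-.001); print(q[t].min(0),q[t].max(0),z[t].max(), (hit(d,(u.min()+u.max())/2,v.mean(),.064)[:2]-O)@B)
E
```

```text
delta [-0.0001 -0.      0.0004] tool x-axis yaw err to chest y -0.001 now [ -30.  -202.9] 64.4
0.0 0.351373259214507
[-0.03500754 -0.21990039] [-0.02347025 -0.12761414] 0.18436414726097528 [-0.02950298 -0.2007701 ]
```

View pics/w3.png

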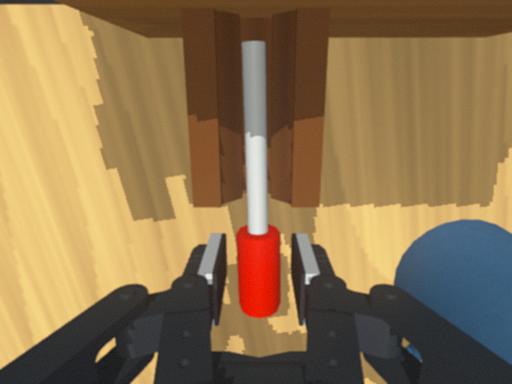

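The pin lies in the notch: shank in the groove at (256,140), knob at (258,270), jaws open and clear of it. I'll rise straight up and go over to the handle.

Scaled: 0.225 m / 0.8 = 0.2813, -0.12 m / 0.8 = -0.15.

Call:
move_tool --pt "0 0 -0.0125 0 0.35" --pt "0 0 -0.05 0 0.35" --pt "0 0 -0.1 0 0.35" --pt "0 0 -0.15 0 0.35" --pt "0 0 -0.2 0 0.35" --pt "0.0375 -0.015 -0.2 0 0.35" --pt "0.0875 -0.0375 -0.2 0 0.35" --pt "0.1438 -0.0625 -0.2 0 0.35" --pt "0.2 -0.0875 -0.2 0 0.4" --pt "0.25 -0.1125 -0.2 0 0.4" --pt "0.2813 -0.125 -0.2 0 0.4" --pt "0.2813 -0.125 -0.2 0 0.4" --pt "0.2813 -0.125 -0.2 0 0.4" --grip_n 40

```text
t: 7.6
tcp_pos: [0.4784, 0.1211, 0.2249]
tool_rot: [0.763, 0.647, 0.0, 0.001]
force: [0.9, -0.8, -0.0]
finger_gap: 0.4
gripper_force: 0.0
```

```bash
python3 - <<'E'
from fr import *
go(-130,35,109)
d=snap('wrist'); save(d,'w4.png')
q=(d['P'][...,:2]-O)@B; z=d['P'][...,2]
h=cv2.cvtColor(d['pixels'],cv2.COLOR_RGB2HSV); y=(abs(h[...,0].astype(int)-22)<6)&(h[...,1]>170)&(h[...,2]>90)&(q[...,0]<-.09)&(z>.09)&(z<.125)&(q[...,1]>-.03)
print('handle',q[y].min(0),q[y].max(0),np.percentile(z[y],95))
b=y&(abs(q[...,1]-.035)<.02); v,u=np.nonzero(b); print(u.min(),u.max(),(hit(d,(u.min()+u.max())/2,v.mean(),.108)[:2]-O)@B, np.median(q[b],axis=0))
s=snap('side'); q=(s['P'][...,:2]-O)@B; m=red(s); p=s['P'][m]; print('pin',np.median(q[m],axis=0),q[m].min(0),q[m].max(0),p[:,2].max(),m.sum())
E
```

```text
delta [ 0.0125 -0.0003  0.1159] tool x-axis yaw err to chest y 0.0009 now [-129.8   22.5] 224.9
handle [-0.13471878 -0.01462323] [-0.09001052  0.08387128] 0.11096664928269667
251 262 [-0.13040151  0.03497563] [-0.13070478  0.03527334]
pin [-0.03107522 -0.20724867] [-0.03834022 -0.22267778] [-0.0117817  -0.17028534] 0.07081557411607785 210
```

View pics/w4.png

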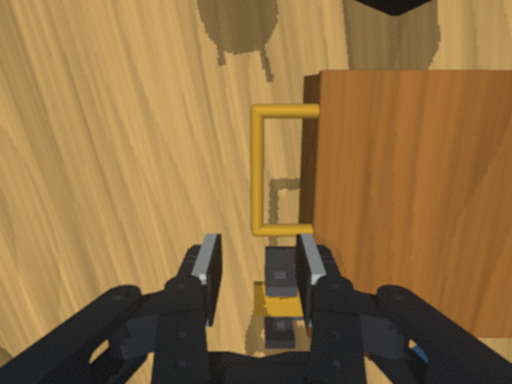

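The bar of the handle runs from (257,105) to (257,232), centred between the open jaws. Next I descend and grip it.

Scaled: 0.113 m / 0.8 = 0.1413, 0.1 m / 0.8 = 0.125.

Call:
move_tool --pt "0.015 0 0.05 0 0.4" --pt "0.015 0 0.0938 0 0.4" --pt "0.015 0 0.125 0 0.4" --pt "0.015 0 0.1413 0 0.4" --pt "0.015 0 0.1413 0 0.4" --pt "0.015 0 0.1413 0 0.2" --pt "0.015 0 0.1413 0 0" --pt "0.015 0 0.1413 0 0" --pt "0.015 0 0.1413 0 0" --pt "0.015 0 0.1413 0 0" --grip_n 40

```text
t: 8.7
tcp_pos: [0.4792, 0.1323, 0.1119]
tool_rot: [0.763, 0.646, -0.001, -0.0]
force: [-5.1, -2.8, 3.9]
finger_gap: 0.098
gripper_force: 39.3
```

```bash
python3 - <<'E'
from fr import *
go(-130,35,109)
h0=np.array([-215,6]); 
for a in range(0,51,5):
    t=np.radians(a); x=h0[0]*np.cos(t)+h0[1]*np.sin(t); z=-h0[0]*np.sin(t)+h0[1]*np.cos(t); print(a,round(x+215,1),round(z-6,1))
E
```

```text
delta [0.0014 0.0009 0.0029] tool x-axis yaw err to chest y -0.0006 now [-130.9   33.6] 111.9
0 0.0 0.0
5 1.3 18.7
10 4.3 37.2
15 8.9 55.4
20 15.0 73.2
25 22.7 90.3
30 31.8 106.7
35 42.3 122.2
40 54.2 136.8
45 67.2 150.3
50 81.4 162.6
```

Scaled: -0.1222 m / 0.8 = -0.1528, -0.1067 m / 0.8 = -0.1334.

Call:
move_tool --pt "0 0 -0.0063 0 0" --pt "0 0.0013 -0.015 0 0" --pt "0 0.0016 -0.0234 0 0" --pt "0 0.0031 -0.035 0 0" --pt "0 0.0054 -0.0465 0 0" --pt "0 0.008 -0.058 0 0" --pt "0 0.0111 -0.0693 0 0" --pt "0 0.0148 -0.0805 0 0" --pt "0 0.0188 -0.0915 0 0" --pt "0 0.0234 -0.1023 0 0" --pt "0 0.0284 -0.1129 0 0" --pt "0 0.0339 -0.1233 0 0" --pt "0 0.0398 -0.1334 0 0" --pt "0 0.0529 -0.1528 0 0" --pt "0 0.0529 -0.1528 0 0" --pt "0 0.0529 -0.1528 0 0" --grip_n 50

```text
t: 10.3
tcp_pos: [0.5196, 0.1256, 0.2349]
tool_rot: [0.763, 0.646, -0.002, -0.001]
force: [-9.8, -2.4, 4.8]
finger_gap: 0.097
gripper_force: 49.1
```

```bash
python3 - <<'E'
from fr import *
go(-130+81.4,35,106+162.6+6)
s=snap('side'); q=(s['P'][...,:2]-O)@B; m=red(s); print('pin',np.median(q[m],axis=0),q[m].min(0),q[m].max(0),s['P'][m][:,2].max(),m.sum())
E
```

```text
delta [ 0.0013  0.0412 -0.0399] tool x-axis yaw err to chest y -0.0004 now [-90.   33.7] 234.9
pin [-0.03189865  0.03998217] [-0.05531931  0.01028907] [-0.00671809  0.09520119] 0.04820772391898735 519
```

Scaled: -0.0404 m / 0.8 = -0.0505, 0.0391 m / 0.8 = 0.0489.

Call:
move_tool --pt "0 0.0071 -0.0093 0 0" --pt "0 0.0149 -0.0183 0 0" --pt "0 0.0229 -0.0269 0 0" --pt "0 0.0311 -0.0351 0 0" --pt "0 0.0399 -0.043 0 0" --pt "0 0.0489 -0.0505 0 0" --pt "0 0.0489 -0.0505 0 0" --pt "0 0.0489 -0.0505 0 0" --pt "0 0.0489 -0.0505 0 0" --pt "0 0.0489 -0.0505 0 0" --grip_n 50

```text
t: 11.35
tcp_pos: [0.5575, 0.1193, 0.2766]
tool_rot: [0.763, 0.646, -0.002, -0.002]
force: [-12.2, -2.9, 12.7]
finger_gap: 0.092
gripper_force: 49.3
```

```bash
python3 - <<'E'
from fr import *
go(-130+81.4,35,106+162.6+6)
d=snap('side'); save(d,'s5.png'); q=(d['P'][...,:2]-O)@B; z=d['P'][...,2]
# pin red, near notch
h=cv2.cvtColor(d['pixels'],cv2.COLOR_RGB2HSV)
m=((h[...,0]<6)|(h[...,0]>174))&(h[...,1]>180)&(q[...,1]<-.16)&(q[...,1]>-.24)&(abs(q[...,0]+.03)<.03)&(z>.04)&(z<.1)
print('pin',m.sum(),np.median(q[m],axis=0),q[m].min(0),q[m].max(0),z[m].max())
# lid side points: fit slope in x-z
for n in('side','scene'):
    e=snap(n); q=(e['P'][...,:2]-O)@B; z=e['P'][...,2]; w=(abs(q[...,1]+.085)<.02)&(z>.13)&(z<.26)&(q[...,0]>-.1)&(q[...,0]<.085)&(e['range_z']>0)
    x,zz=q[...,0][w],z[w]; print(n,w.sum(),np.degrees(np.median(np.arctan2(zz-.106,.085-x))) if w.sum() else '')
E
```

```text
delta [0.0013 0.0029 0.002 ] tool x-axis yaw err to chest y -0.0002 now [-51.5  33.7] 276.6
pin 201 [-0.03091978 -0.20801653] [-0.03813604 -0.22282451] [-0.01392507 -0.17086152] 0.06943851777274891
side 454 52.26259351977802
scene 988 52.11354727886987
```

View pics/s5.png

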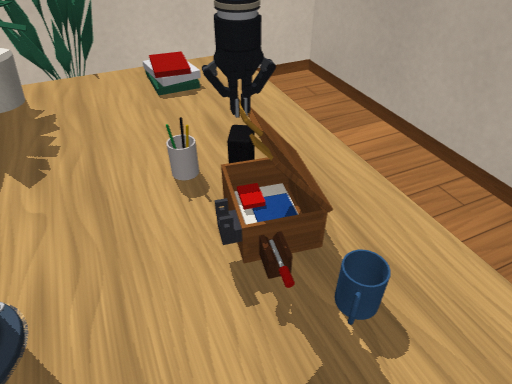

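The side view shows the lid up and held at the handle (240,110). The pin lies in the notch with its knob at (287,278), and the mug, pot and speaker stand where they were. The hand is pushing a little towards the hinge, so I'll ease that off and check that the lid is steady.

Scaled: -0.002 m / 0.8 = -0.0025, -0.001 m / 0.8 = -0.0013.

Call:
move_tool --pt "0 -0.0013 -0.0013 0 0" --pt "0 -0.0025 -0.0025 0 0" --pt "0 -0.0025 -0.0025 0 0" --pt "0 -0.0025 -0.0025 0 0" --pt "0 -0.0025 -0.0025 0 0" --pt "0 -0.0025 -0.0025 0 0" --pt "0 -0.0025 -0.0025 0 0" --grip_n 50

```text
t: 12.2
tcp_pos: [0.5581, 0.1192, 0.2773]
tool_rot: [0.763, 0.646, -0.001, 0.0]
force: [-5.7, -3.0, 3.7]
finger_gap: 0.091
gripper_force: 49.3
```

```bash
python3 - <<'E'
from fr import *
go(-48.6,35,274.6); print(manip.sense()['qd'].round(4))
for n in('side','scene'):
    e=snap(n); q=(e['P'][...,:2]-O)@B; z=e['P'][...,2]; w=(abs(q[...,1]+.085)<.02)&(z>.13)&(z<.26)&(q[...,0]>-.1)&(q[...,0]<.085)&(e['range_z']>0)
    x,zz=q[...,0][w],z[w]; print(n,np.degrees(np.median(np.arctan2(zz-.106,.085-x))),np.degrees(np.arctan(np.polyfit(x,zz,1)[0])))
E
```

```text
delta [0.0013 0.0023 0.0027] tool x-axis yaw err to chest y -0.0007 now [-50.9  33.7] 277.3
[-0.0009  0.0007  0.0007 -0.001   0.0014 -0.0002]
side 52.44521952236505 -46.42857416415815
scene 52.441712669370474 -47.09261259420286
```

```bash
python3 -c "
from station import manip
print(manip.sign_off())"
```

```text
the job is handed in; nothing more can be done
None
```

I parked the pin in the notch and let go of it, then raised the lid and handed the job in with the gripper holding it still at about 50° by the handle position; camera estimates ranged from 46° to 52°. The mug, pen pot and speaker stayed in place, and the clock read about 12 s of the 51 s allowed; the judge's verdict was not shown.

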